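Close up the pantry row with the sliding divider

TASK

On the pantry shelf, push the organiser's sliding divider along its rails until the black tin and the glass jar are closed up with no gaps and you feel the whole row come firm against the clamped end cheek; then back away, leaving the row standing closed up. The jar is thin glass, so go slowly and press gently, move the tin and jar only with the divider, never with the gripper or arm, and leave the other pantry things where they are.

Things in the scene. Friction and masses are not known exactly. Their poses are not given: they have to be found in the camera images.
- rack: row organiser, fixed: light wooden tray 160 (x) x 480 (y) x 18 mm, rails 14 mm high along its long edges, inner faces 58 mm off the centre line. Origin under it on the centre line; the divider slides along its +y. Tin and jar stand on the tray. The upright end cheek (darker wood, 150 x 18 x 85 mm) is clamped across it, inner face anywhere 185 to 235 mm along +y: not reported, find it by feel
- divider (a joint): slide of the white plastic divider carriage (m): its front face stands at y = -100 mm + this value in the organiser's frame; grows towards the cheek; range 0 to 220 mm. Stays where it is left; takes about 2 to 4 N to slide empty, more with tin and jar before it, depending on their weight and friction. Carriage 158 mm wide (x); its deck is 42 mm above the shelf
- divider_front (a point): front plate of the divider, which pushes the row: 112 (x) x 10 (y) mm, its top 93 mm above the shelf; this point is at its front (+y) face, on the centre line, at tray floor level
- push_tab (a point): centre of the rear (-y) face of the orange upright tab at the back of the divider: the place to push, from behind, towards +y. The tab is 60 (x) x 10 (y) mm and stands from 47 to 93 mm above the shelf; this point is 68.5 mm above the shelf and 90 mm behind the divider's front face. Axes as the organiser's
- jar: clear thin-walled glass jar with steel lid, 84 mm diameter, 110 mm high; origin under its centre. Empty and fragile: it must not be squeezed between its neighbours with more than about 20 N, knocks included
- tin: matte black tin with hinged lid (closed): 105 (x) x 50 (y) x 85 mm; origin under its centre. It may stand a little askew at first and squares up when pressed; tin or jar may come first in the row
- bowl: beige ceramic bowl, 130 mm across, 60 mm high; a bystander, origin under it; leave alone
- funnel: stainless steel funnel standing mouth down, 104 mm across, 105 mm high; a bystander, origin under it; leave alone
- clip: small blue plastic bag clip, 80 x 14 x 14 mm, lying flat; a bystander, origin under it; leave alone
- spice: small amber glass spice jar with black cap, 48 mm across, 100 mm high; a bystander, origin under it; leave alone
- can: food can with green label, 74 mm across, 110 mm high; a bystander, origin under it; leave alone
- spoon: wooden spoon, 180 mm long, lying flat; a bystander, origin under it; leave alone

How it is judged:
On the way:
1. the closed-up row is felt to press against the end cheek (at least 1.5 N) (y of end_cheek in the frame of divider_front below 0.147 m and contact force between any of jar, tin and end_cheek above 1.5 N), for 0.02 s.
At the end, for the whole second after the job is handed in: The divider is at rest with no more than 3 mm of gap left in the whole row between divider and end cheek (tin 50 + jar 84 mm); tin and jar stand upright and still on the tray between them (y of end_cheek in the frame of divider_front between 0.139 and 0.146 m and velocity of joint divider between -0.005 and 0.005 m/s and angle between each of jar, tin's own z axis and vertical below 0.08 rad and linear speed of each of jar, tin below 0.01 m/s and y of jar in the frame of rack between 0.055 and 0.225 m and z of jar in the frame of rack between 0.012 and 0.025 m and x of jar in the frame of rack between -0.03 and 0.03 m and y of tin in the frame of rack between 0.055 and 0.225 m and z of tin in the frame of rack between 0.012 and 0.025 m and x of tin in the frame of rack between -0.03 and 0.03 m); the robot touches nothing.
It fails at once if the jar is squeezed with more than 20 N (contact force between jar and tin above 20 N or contact force between jar and end_cheek above 20 N or contact force between jar and divider_plate above 20 N).
It fails at once if the robot touches the jar or the tin (contact force between any of jar, tin and the fingers above 0.3 N or contact force between any of jar, tin and the arm above 0.3 N).
It fails at once if the jar or the tin tips (angle between any of jar, tin's own z axis and vertical above 0.35 rad).
It fails at once if another pantry thing is moved more than 15 mm (distance of any of bowl, funnel, clip, spice, can, spoon from where it was at the start of the episode above 0.015 m).
It also fails if it takes over 48 s, if anything falls off the work surface, if the arm or the gripper's body presses on something with over 40 N, if the wrist force passes 120 N, or if a joint passes its speed limit or range.

ROBOT

A 7-joint arm with a two-finger parallel gripper is mounted at the origin on the work surface. World frame = base frame: x ahead of the robot, y to its left, z up, the work surface at z = 0. Lengths are in m, angles in rad, forces in N, time in s.
With the tool pointing down it reaches from about 0.425 to 0.925 m from the base axis. Payload 6.8 kg.
Tool frame: the origin (TCP) lies at the very end of the fingers, on their centre line; the grasp point (between the pads) lies 19 mm behind it; z points along the fingers, y is the line along which they close (so a half turn about z gives the same grasp; the last joint's range is limited). The gripper opens to 85 mm and grips with 20 to 120 N. Pads are 22 mm wide; open, the fingers measure 114 mm over their backs; the gripper's body (76 mm by 85 mm) begins 54 mm behind the grasp point. The pads swing forward as they close: fully open they stand 13 mm farther back than shut.
Start: joints at [1.161, 0.477, 0.022, 1.555, -0.011, 1.109, -0.083], TCP at [0.201, -0.645, 0.231] pointing down, gripper open.
Joint ranges: [-2.96, 2.96], [-0.34, 2.1], [-1.41, 1.46], [0.24, 2.44], [-1.37, 4.51], [0.17, 1.92], [-2.96, 2.96]. Speed limits (rad/s): [2.39, 2.39, 3.14, 3.14, 3.14, 3.14, 3.14].

INTERFACE

Orientations are given as a rotation vector (axis times angle).
In Python, from bench import r gives the robot as it stands. The module is installed in compiled form; this text tells all that it offers.
- The arm moves only by the tool servo_tool, never from a script. Its argument "commands" is a list of rows, each a list of 7 numbers: the turn, a rotation vector about the world's x, y, z in degrees, then the shift along the world's x, y, z in mm, then the closure, from 0 (fully open) to 1 (shut). A call has 1 to 5 rows; each row is the pose to reach, as a shift and turn from the pose commanded when the call began; what a row does not reach only later rows make up. A row lasts 1/12 s, in which the tool goes at most 41.7 mm and 7.16 degrees, less where a joint would pass 70% of its speed; a pose out of reach is approached as far as the arm can. A call with a gripper value outside its range is refused whole. The fingers move at their own pace and stop on an object; "force" is the grip in N (left out, the last holds). Time passes only in rows, so rows that repeat a pose let the fingers close. It gives the time, the measured TCP pose, the force, the opening and the grip force at its end, in the units of the state.
- r.get_obs(): the state, without advancing time (a new reading comes with each control period).
- r.grab_frame(name): name is "scene" or "top"; returns (picture, depth): 400x640x3 uint8, blue, green, red; 400x640 float32, m along the optical axis (not along the pixel's ray), 0 where there is no reading.
- r.camera_info(name): a dict with "vertical_fov" (degrees; the focal length in pixels is half the picture's height over the tangent of half this angle, whatever the lens; pixels are square), "cx", "cy" (the principal point, pixels), "cam_to_world" (4x4, takes a point from camera to world coordinates). Camera axes: x right, y up, looking along -z (the intrinsics and any distortion apply to the point x, -y, -z); pixel columns grow to the right and rows downward; lengths in m; the calibration is good to about 2 mm. A picture is of the moment at which its call begins. camera_info takes no time and is no camera call.
- r.hand_in(): hands the job in; it is judged then, once.
The state is a dict: "clock": time; "joints": joint angles; "qvel": joint speeds; "tau": joint torques, N m; "tcp_pos": TCP position; "orientation": TCP orientation; "contact_force": force on the tool from outside, world axes, zero at the start; "moment": the same for the moment, N m; "grip_width": finger opening in m; "gripper_force": force on a finger pad.
Only numpy, scipy, OpenCV 4.12 (cv2) and the standard library are available. Lean on these libraries where they do the work, as an engineer would, in place of code of your own. Each camera call takes 0.05 s, during which the arm holds its last target. There are 200 camera calls.

## Working session

There is one attempt and no reset: what is moved stays moved. The work goes in short steps, Python scripts to look and compute and a tool call to move; the robot and the scene stay as the last step left them, time stands still between calls to the robot, and variables do not carry over. Pictures are saved under pics/ and viewed, at most 10 in all, crops included, and the job is handed in when it is done.

Besides the shell and the picture viewer there is one more tool, called after ">>>" in YAML: its name, and indented under it one key for each argument. servo_tool: Moves the arm, as the interface text tells. Its arguments: {"type":"object","properties":{"commands":{"type":"array"},"force":{"type":"number"}},"required":["commands"]}

```bash
mkdir -p pics; cat > h.py <<'E'
import numpy as np, cv2
from bench import r
def cloud(name):
    im,d=r.grab_frame(name); c=r.camera_info(name)
    h,w=d.shape; f=h/2/np.tan(np.radians(c["vertical_fov"])/2)
    u,v=np.meshgrid(np.arange(w),np.arange(h))
    P=np.stack([(u-c["cx"])/f*d,-(v-c["cy"])/f*d,-d,np.ones_like(d)],-1)@np.array(c["cam_to_world"]).T
    P=P[...,:3]; P[d==0]=np.nan
    return im,P,{k:c[k] for k in c}
E
python3 - <<'E'
from h import *
for n in("scene","top"):
    im,P,c=cloud(n); cv2.imwrite(f"pics/{n}0.png",im); np.save(n+"P.npy",P); np.save(n+"I.npy",im); print(n,c)
print(r.get_obs())
E
```

```text
scene {'vertical_fov': 53.77601067805062, 'cx': 316.918875054441, 'cy': 190.71325834307572, 'cam_to_world': array([[ 5.66129843e-01, -6.23264245e-01,  5.39480010e-01,
         1.09593463e+00],
       [ 8.24315605e-01,  4.28752730e-01, -3.69695658e-01,
        -3.11339992e-01],
       [-8.85441678e-04,  6.53997536e-01,  7.56496159e-01,
         7.47567250e-01],
       [ 0.00000000e+00,  0.00000000e+00,  0.00000000e+00,
         1.00000000e+00]])}
top {'vertical_fov': 56.53000236231573, 'cx': 320.5612784066012, 'cy': 204.4850472028039, 'cam_to_world': array([[ 0.02812543,  0.98145467, -0.18961985,  0.42879734],
       [-0.99960087,  0.02811863, -0.00272674,  0.00608659],
       [ 0.00265568,  0.18962085,  0.9818538 ,  0.91932289],
       [ 0.        ,  0.        ,  0.        ,  1.        ]])}
{'clock': 0.1, 'joints': array([ 1.16091508,  0.47772912,  0.02237382,  1.55635467, -0.01149645,
        1.10927542, -0.08313222]), 'qvel': array([ 4.79752011e-05, -7.69167348e-04,  1.31352015e-03, -2.11803947e-03,
       -1.02894292e-03,  1.12074086e-03, -1.18782369e-03]), 'tau': array([ 4.60111347e-03, -5.97765970e+01,  1.61358599e+00, -2.81954455e+01,
        1.28167245e-02,  5.05425705e-03,  8.95943288e-06]), 'tcp_pos': array([ 0.2004378 , -0.64400092,  0.23041481]), 'orientation': array([-3.10433056e+00, -4.71941131e-01,  5.97486117e-04]), 'contact_force': array([ 0.20736804,  0.78581164, -0.23090461]), 'moment': array([-0.03780355,  0.0618242 ,  0.01544269]), 'gripper_force': 0.0, 'grip_width': 0.0853613160472048}
```

View pics/top0.png

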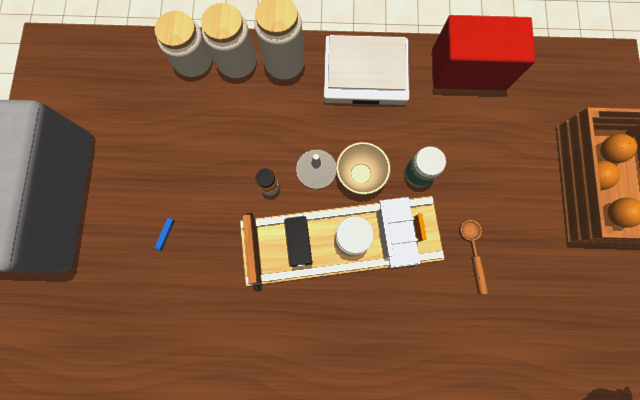

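View pics/scene0.png

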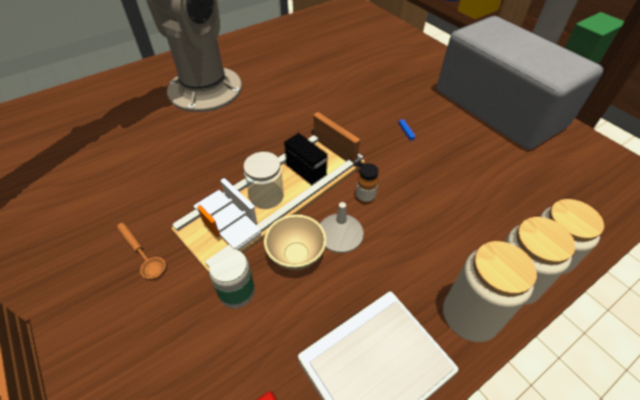

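The top view shows the rack lying roughly along world y: cheek at the left (250,248), tin (298,240), jar (355,236), divider (400,232), and the orange tab at (421,227). The scene view agrees, and the spoon lies to the right of the tab.

```bash
python3 - <<'E'
from h import *
for n in("top","scene"):
    P=np.load(n+"P.npy"); I=np.load(n+"I.npy"); hsv=cv2.cvtColor(I,cv2.COLOR_BGR2HSV)
    H,S,V=[hsv[...,i].astype(int) for i in range(3)]
    reg=(P[...,0]>.2)&(P[...,0]<.55)&(P[...,1]>-.35)&(P[...,1]<.25)
    wh=reg&(S<60)&(V>150)
    for nm,m in dict(tab=reg&(H>5)&(H<22)&(S>200)&(V>180)&(P[...,2]>.05), rail=wh&(P[...,2]>.024)&(P[...,2]<.038), tintop=reg&(V<60)&(P[...,2]>.08), plate=wh&(P[...,2]>.085)&(P[...,2]<.098),lid=wh&(P[...,2]>.115),deck=wh&(P[...,2]>.037)&(P[...,2]<.05)).items():
        Q=P[m]
        if len(Q)<4: print(n,nm,len(Q));continue
        xy=Q[:,:2].astype(np.float32); print(n,nm,len(Q),"mean",Q.mean(0).round(4),"z",Q[:,2].min().round(3),Q[:,2].max().round(3),"rect",[np.round(t,4) for t in cv2.minAreaRect(xy)])
P=np.load("topP.npy")
# rack fit: all rail pixels line by side
I=np.load("topI.npy");hsv=cv2.cvtColor(I,cv2.COLOR_BGR2HSV)
print(P[227,410:432].round(3).tolist())
E
```

```text
top tab 59 mean [ 0.5333 -0.2213  0.0925] z 0.089 0.097 rect [array([ 0.5336, -0.2215]), array([0.0335, 0.0079]), np.float64(7.3195)]
top rail 1080 mean [ 0.4537 -0.0411  0.0318] z 0.025 0.038 rect [array([ 0.5058, -0.0446]), array([0.1399, 0.4748]), np.float64(6.2902)]
top tintop 745 mean [0.5089 0.0594 0.1025] z 0.083 0.106 rect [array([0.4987, 0.0939]), array([0.0996, 0.1301]), np.float64(4.5524)]
top plate 149 mean [ 0.5109 -0.1362  0.0928] z 0.089 0.096 rect [array([ 0.5   , -0.0455]), array([0.0703, 0.2103]), np.float64(7.9823)]
top lid 1018 mean [ 0.5167 -0.0661  0.1276] z 0.116 0.132 rect [array([ 0.5148, -0.0661]), array([0.0788, 0.0699]), np.float64(89.4423)]
top deck 948 mean [ 0.5032 -0.1888  0.0418] z 0.037 0.05 rect [array([ 0.4998, -0.1437]), array([0.0931, 0.1553]), np.float64(8.0518)]
scene tab 27 mean [ 0.5367 -0.2214  0.0917] z 0.089 0.094 rect [array([ 0.5366, -0.2216]), array([0.0262, 0.0055]), np.float64(9.7237)]
scene rail 367 mean [ 0.4731 -0.1248  0.0311] z 0.024 0.038 rect [array([ 0.4844, -0.042 ]), array([0.1354, 0.4829]), np.float64(0.7153)]
scene tintop 
[... 351 characters left out ...]
, array([0.0689, 0.0773]), np.float64(1.1322)]
scene deck 684 mean [ 0.5056 -0.1782  0.0414] z 0.038 0.05 rect [array([ 0.5059, -0.1834]), array([0.0927, 0.0708]), np.float64(9.1482)]
[[0.55, -0.205, 0.044], [0.55, -0.208, 0.041], [0.55, -0.21, 0.041], [0.55, -0.213, 0.042], [0.55, -0.215, 0.043], [0.548, -0.214, 0.055], [0.548, -0.215, 0.061], [0.546, -0.215, 0.07], [0.546, -0.215, 0.077], [0.544, -0.215, 0.088], [0.544, -0.216, 0.09], [0.543, -0.217, 0.094], [0.544, -0.22, 0.093], [0.544, -0.222, 0.092], [0.544, -0.224, 0.094], [0.554, -0.248, 0.017], [0.554, -0.251, 0.017], [0.554, -0.253, 0.018], [0.554, -0.254, 0.02], [0.554, -0.257, 0.022], [0.554, -0.26, 0.019], [0.554, -0.262, 0.02]]
```

```bash
python3 - <<'E'
from h import *
P=np.load("topP.npy"); I=np.load("topI.npy"); hsv=cv2.cvtColor(I,cv2.COLOR_BGR2HSV)
m=(P[...,0]>.35)&(P[...,0]<.65)&(P[...,1]>-.35)&(P[...,1]<.25)&(hsv[...,1]<60)&(hsv[...,2]>150)&(P[...,2]>.028)&(P[...,2]<.036)
Q=P[m][:,:2]; a=np.radians(6.3); 
for it in range(3):
    d=np.array([-np.sin(a),np.cos(a)]); n=np.array([np.cos(a),np.sin(a)])
    s=(Q-[.505,-.045])@n; t=(Q-[.505,-.045])@d
    sl=[]; of=[]
    for g in (-1,1):
        k=(s*g>.05)&(s*g<.085)
        p=np.polyfit(t[k],s[k],1); sl.append(p[0]); of.append((p[1],s[k].min(),s[k].max(),k.sum()))
    a-=np.arctan(np.mean(sl)); print(np.degrees(a),sl,of)
c=np.mean([o[0] for o in of])
M=(hsv[...,0]>3)&(hsv[...,0]<24)&(hsv[...,1]>170)&(P[...,2]>.055)&(P[...,1]<-.19)&(P[...,1]>-.25)&(P[...,0]>.45)&(P[...,0]<.6)
T=P[M]; st=np.c_[(T[:,:2]-[.505,-.045])@n-c,(T[:,:2]-[.505,-.045])@d,T[:,2]]
print(len(T),st.min(0),st.max(0),np.percentile(st,[5,95],axis=0))
top=st[st[:,2]>.088]; print("top t",np.percentile(top[:,1],[2,98]))
te=top[:,1].min(); print("tab rear pt",np.array([.505,-.045])+c*n+te*d)
for nm,z0,z1,cond in(("cheek",.095,.112,t is not None),):
    m=(P[...,2]>z0)&(P[...,2]<z1)&(P[...,0]>.38)&(P[...,0]<.6)&(P[...,1]>.11)&(P[...,1]<.2)
    C=P[m][:,:2]; tt=(C-[.505,-.045])@d; print("cheek",len(tt),np.percentile(tt,[2,50,98]))
pl=(hsv[...,1]<60)&(hsv[...,2]>150)&(P[...,2]>.086)&(P[...,2]<.098)&(P[...,1]<-.11)&(P[...,0]>.4)&(P[...,0]<.6)
tt=(P[pl][:,:2]-[.505,-.045])@d;print("plate",np.percentile(tt,[2,50,98]))
E
```

```text
7.9939165368113345 [np.float64(-0.02549801658236831), np.float64(-0.03364805837161337)] [(np.float64(-0.05594001921893415), np.float64(-0.06907564314953908), np.float64(-0.05003506202844357), np.int64(702)), (np.float64(0.07789093749921763), np.float64(0.0609545872309844), np.float64(0.08484834855078914), np.int64(660))]
8.42324407731817 [np.float64(-0.0060040476636463265), np.float64(-0.008982591128672576)] [(np.float64(-0.055638252478097165), np.float64(-0.06589199952109141), np.float64(-0.050013105660034494), np.int64(732)), (np.float64(0.07824404983197304), np.float64(0.06778099568807491), np.float64(0.08496430861314022), np.int64(725))]
8.612811429760367 [np.float64(-0.00246528814798127), np.float64(-0.00415188490617145)] [(np.float64(-0.05561021142536158), np.float64(-0.0667208676933509), np.float64(-0.05001059196780571), np.int64(728)), (np.float64(0.07839259901655157), np.float64(0.06920201014613671), np.float64(0.08497975191401387), np.int64(742))]
216 [-0.02599617 -0.18412378  0.05537935] [ 0.03317922 -0.17290977  0.09692908] [[-0.02316734 -0.18249359  0.06101296]
 [ 0.02859244 -0.17328091  0.09442118]]
top t [-0.18316463 -0.17338396]
tab rear pt [ 0.54323957 -0.225469  ]
cheek 591 [0.19883198 0.20736532 0.21672816]
plate [-0.10370611 -0.09886409 -0.09393943]
```

>>> servo_tool:
  commands:
    - [0,0,-4,27,29,0,1]
    - [0,0,-8.7,54,58,0,1]
    - [0,0,-8.7,81,87,0,1]
    - [0,0,-8.7,108,115,0,1]
    - [0,0,-8.7,135,144,0,1]
  force: 60

```text
clock: 0.52
tcp_pos: [0.3364, -0.4989, 0.2309]
orientation: [-3.132, -0.235, 0.001]
contact_force: [0.5, -0.8, 0.4]
grip_width: 0.0253
gripper_force: 0.0
```

>>> servo_tool:
  commands:
    - [0,0,0,27,29,0,1]
    - [0,0,0,54,58,0,1]
    - [0,0,0,81,87,0,1]
    - [0,0,0,108,115,0,1]
    - [0,0,0,135,144,0,1]

```text
clock: 0.93
tcp_pos: [0.4714, -0.3549, 0.2311]
orientation: [-3.133, -0.235, 0.001]
contact_force: [0.0, -0.2, 0.1]
grip_width: 0.0002
gripper_force: 0.0
```

>>> servo_tool:
  commands:
    - [0,0,0,27,29,0,1]
    - [0,0,0,54,58,0,1]
    - [0,0,0,80,82,0,1]
    - [0,0,0,80,82,0,1]
    - [0,0,0,80,82,0,1]

```text
clock: 1.35
tcp_pos: [0.5522, -0.2716, 0.2307]
orientation: [-3.131, -0.244, 0.0]
contact_force: [-0.5, -0.6, 0.4]
grip_width: -0.0003
gripper_force: 0.0
```

>>> servo_tool:
  commands:
    - [0,0,0,0,0,-40,1]
    - [0,0,0,0,0,-80,1]
    - [0,0,0,0,0,-120,1]
    - [0,0,0,0,0,-150,1]
    - [0,0,0,0,0,-172,1]

```text
clock: 1.77
tcp_pos: [0.5473, -0.2756, 0.0559]
orientation: [-3.132, -0.232, 0.007]
contact_force: [0.1, -0.9, 0.0]
grip_width: -0.0001
gripper_force: 0.0
```

>>> servo_tool:
  commands:
    - [0,0,0,-0.6,4,0,1]
    - [0,0,0,-1.2,8,0,1]
    - [0,0,0,-1.8,12,0,1]
    - [0,0,0,-2.4,16,0,1]
    - [0,0,0,-3,20,0,1]

```text
clock: 2.18
tcp_pos: [0.5487, -0.2545, 0.0613]
orientation: [3.131, 0.235, 0.005]
contact_force: [-0.0, 0.4, 0.4]
grip_width: 0.0001
gripper_force: 0.0
```

```bash
python3 - <<'E'
from h import *
im,P,c=cloud("scene"); cv2.imwrite("pics/s1.png",cv2.resize(im[100:320,100:420],None,fx=2,fy=2)); print(r.get_obs()["contact_force"],r.get_obs()["tcp_pos"])
E
```

```text
[-0.37088211  0.8137642   0.65543895] [ 0.54854479 -0.25330061  0.06098512]
```

View pics/s1.png

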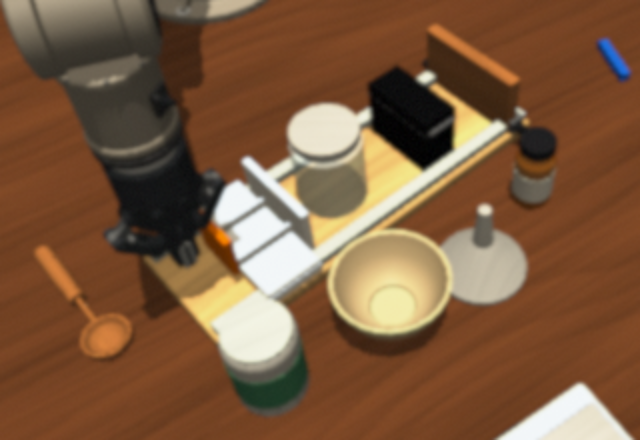

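The closed fingers (190,250) stand just behind the orange tab (220,245), with clear space to the spoon and the can. I'm starting the slow push.

>>> servo_tool:
  commands:
    - [0,0,0,-0.3,2,0,1]
    - [0,0,0,-0.6,4,0,1]
    - [0,0,0,-0.9,6,0,1]
    - [0,0,0,-1.2,8,0,1]
    - [0,0,0,-1.5,10,0,1]

```text
clock: 2.65
tcp_pos: [0.5461, -0.2444, 0.0593]
orientation: [3.133, 0.235, -0.0]
contact_force: [0.2, -0.5, -0.7]
grip_width: -0.0002
gripper_force: 0.0
```

>>> servo_tool:
  commands:
    - [0,0,0,-0.3,2,0,1]
    - [0,0,0,-0.6,4,0,1]
    - [0,0,0,-0.9,6,0,1]
    - [0,0,0,-1.2,8,0,1]
    - [0,0,0,-1.5,10,0,1]

```text
clock: 3.07
tcp_pos: [0.5447, -0.2351, 0.0593]
orientation: [3.132, 0.234, 0.001]
contact_force: [1.5, -2.8, -1.1]
grip_width: -0.0002
gripper_force: 1.3
```

>>> servo_tool:
  commands:
    - [0,0,0,-0.3,2,0,1]
    - [0,0,0,-0.6,4,0,1]
    - [0,0,0,-0.9,6,0,1]
    - [0,0,0,-1.2,8,0,1]
    - [0,0,0,-1.5,10,0,1]

```text
clock: 3.48
tcp_pos: [0.543, -0.2244, 0.0593]
orientation: [3.133, 0.235, -0.0]
contact_force: [0.1, -3.3, -1.7]
grip_width: 0.0001
gripper_force: 1.3
```

>>> servo_tool:
  commands:
    - [0,0,0,-0.3,2,0,1]
    - [0,0,0,-0.6,4,0,1]
    - [0,0,0,-0.9,6,0,1]
    - [0,0,0,-1.2,8,0,1]
    - [0,0,0,-1.5,10,0,1]

```text
clock: 3.9
tcp_pos: [0.5414, -0.2143, 0.0593]
orientation: [-3.133, -0.235, 0.001]
contact_force: [-0.8, -2.9, -0.6]
grip_width: 0.0002
gripper_force: 1.3
```

>>> servo_tool:
  commands:
    - [0,0,0,-0.3,2,0,1]
    - [0,0,0,-0.6,4,0,1]
    - [0,0,0,-0.9,6,0,1]
    - [0,0,0,-1.2,8,0,1]
    - [0,0,0,-1.5,10,0,1]

```text
clock: 4.32
tcp_pos: [0.5399, -0.2048, 0.0592]
orientation: [3.132, 0.234, -0.001]
contact_force: [-1.9, -4.8, -1.0]
grip_width: 0.0001
gripper_force: 2.1
```

>>> servo_tool:
  commands:
    - [0,0,0,-0.3,2,0,1]
    - [0,0,0,-0.6,4,0,1]
    - [0,0,0,-0.9,6,0,1]
    - [0,0,0,-1.2,8,0,1]
    - [0,0,0,-1.5,10,0,1]

```text
clock: 4.73
tcp_pos: [0.5383, -0.1944, 0.0593]
orientation: [3.133, 0.235, -0.001]
contact_force: [-2.4, -6.1, 0.2]
grip_width: -0.0
gripper_force: 2.2
```

>>> servo_tool:
  commands:
    - [0,0,0,-0.3,2,0,1]
    - [0,0,0,-0.6,4,0,1]
    - [0,0,0,-0.9,6,0,1]
    - [0,0,0,-1.2,8,0,1]
    - [0,0,0,-1.5,10,0,1]

```text
clock: 5.15
tcp_pos: [0.5367, -0.1844, 0.0592]
orientation: [3.133, 0.235, -0.001]
contact_force: [-2.5, -5.0, -1.2]
grip_width: 0.0001
gripper_force: 2.2
```

```bash
python3 - <<'E'
from h import *
im,P,c=cloud("scene"); cv2.imwrite("pics/s2.png",cv2.resize(im[100:320,100:420],None,fx=2,fy=2)); print(r.get_obs()["contact_force"],r.get_obs()["tcp_pos"])
E
```

```text
[-2.29092784 -3.29084633  0.81178888] [ 0.53661635 -0.18383346  0.05922635]
```

View pics/s2.png

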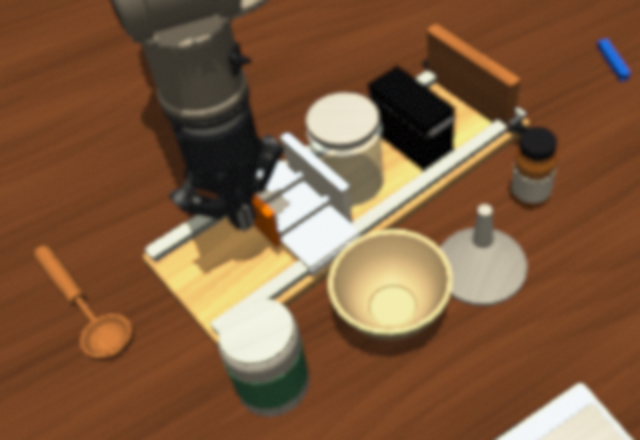

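The jar (342,145) rides against the divider plate, upright, and the tin (410,115) hasn't been touched yet.

>>> servo_tool:
  commands:
    - [0,0,0,-0.3,2,0,1]
    - [0,0,0,-0.6,4,0,1]
    - [0,0,0,-0.9,6,0,1]
    - [0,0,0,-1.2,8,0,1]
    - [0,0,0,-1.4,9,0,1]

```text
clock: 5.62
tcp_pos: [0.5353, -0.1753, 0.0592]
orientation: [-3.133, -0.235, 0.001]
contact_force: [-2.0, -4.5, -0.5]
grip_width: 0.0001
gripper_force: 2.1
```

>>> servo_tool:
  commands:
    - [0,0,0,-0.2,1.5,0,1]
    - [0,0,0,-0.4,3,0,1]
    - [0,0,0,-0.7,4.5,0,1]
    - [0,0,0,-0.9,6,0,1]
    - [0,0,0,-1.1,7.5,0,1]

```text
clock: 6.03
tcp_pos: [0.5341, -0.1681, 0.0592]
orientation: [3.133, 0.235, -0.001]
contact_force: [-3.1, -5.0, 0.8]
grip_width: 0.0001
gripper_force: 2.2
```

>>> servo_tool:
  commands:
    - [0,0,0,-0.2,1.5,0,1]
    - [0,0,0,-0.4,3,0,1]
    - [0,0,0,-0.7,4.5,0,1]
    - [0,0,0,-0.9,6,0,1]
    - [0,0,0,-1.1,7.5,0,1]

```text
clock: 6.45
tcp_pos: [0.5329, -0.1606, 0.0592]
orientation: [3.133, 0.235, -0.002]
contact_force: [-3.5, -6.1, -0.1]
grip_width: 0.0
gripper_force: 2.2
```

>>> servo_tool:
  commands:
    - [0,0,0,-0.2,1.5,0,1]
    - [0,0,0,-0.4,3,0,1]
    - [0,0,0,-0.7,4.5,0,1]
    - [0,0,0,-0.9,6,0,1]
    - [0,0,0,-1.1,7.5,0,1]

```text
clock: 6.87
tcp_pos: [0.5317, -0.1532, 0.0592]
orientation: [3.133, 0.235, -0.002]
contact_force: [-2.8, -5.5, -0.4]
grip_width: 0.0001
gripper_force: 2.9
```

>>> servo_tool:
  commands:
    - [0,0,0,-0.2,1.5,0,1]
    - [0,0,0,-0.4,3,0,1]
    - [0,0,0,-0.7,4.5,0,1]
    - [0,0,0,-0.9,6,0,1]
    - [0,0,0,-1.1,7.5,0,1]

```text
clock: 7.28
tcp_pos: [0.5307, -0.1462, 0.0592]
orientation: [3.132, 0.234, -0.002]
contact_force: [-2.5, -6.5, -0.3]
grip_width: 0.0001
gripper_force: 3.0
```

```bash
python3 - <<'E'
from h import *
im,P,c=cloud("scene"); cv2.imwrite("pics/s3.png",cv2.resize(im[100:320,100:420],None,fx=2,fy=2)); print(r.get_obs()["contact_force"],r.get_obs()["tcp_pos"])
E
```

```text
[-1.56478507 -6.62505667  0.07859784] [ 0.53058386 -0.14584227  0.0592172 ]
```

View pics/s3.png

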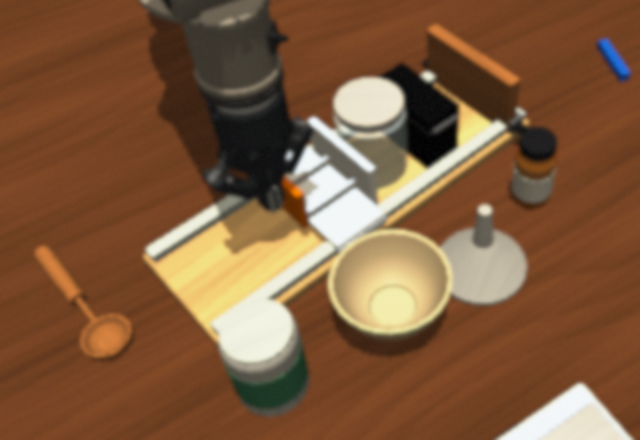

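The jar (370,115) has met the tin (425,105), and both stand upright. About 60 mm of travel is left.

>>> servo_tool:
  commands:
    - [0,0,0,-0.2,1.5,0,1]
    - [0,0,0,-0.5,3,0,1]
    - [0,0,0,-0.7,4.5,0,1]
    - [0,0,0,-1.0,6,0,1]
    - [0,0,0,-1.2,7.5,0,1]

```text
clock: 7.75
tcp_pos: [0.5294, -0.1387, 0.0592]
orientation: [3.132, 0.234, -0.002]
contact_force: [-3.5, -7.0, 0.0]
grip_width: 0.0
gripper_force: 3.0
```

>>> servo_tool:
  commands:
    - [0,0,0,-0.2,1.5,0,1]
    - [0,0,0,-0.5,3,0,1]
    - [0,0,0,-0.7,4.5,0,1]
    - [0,0,0,-1.0,6,0,1]
    - [0,0,0,-1.2,7.5,0,1]

```text
clock: 8.17
tcp_pos: [0.5283, -0.1312, 0.0592]
orientation: [3.132, 0.234, -0.002]
contact_force: [-2.1, -7.1, -1.0]
grip_width: -0.0001
gripper_force: 3.0
```

>>> servo_tool:
  commands:
    - [0,0,0,-0.2,1.5,0,1]
    - [0,0,0,-0.5,3,0,1]
    - [0,0,0,-0.7,4.5,0,1]
    - [0,0,0,-1.0,6,0,1]
    - [0,0,0,-1.2,7.5,0,1]

```text
clock: 8.58
tcp_pos: [0.527, -0.1237, 0.0592]
orientation: [3.132, 0.234, -0.002]
contact_force: [-1.1, -6.2, -1.0]
grip_width: -0.0003
gripper_force: 3.0
```

>>> servo_tool:
  commands:
    - [0,0,0,-0.2,1.5,0,1]
    - [0,0,0,-0.5,3,0,1]
    - [0,0,0,-0.7,4.5,0,1]
    - [0,0,0,-1.0,6,0,1]
    - [0,0,0,-1.2,7.5,0,1]

```text
clock: 9.0
tcp_pos: [0.5258, -0.1162, 0.0592]
orientation: [3.132, 0.234, -0.002]
contact_force: [-2.4, -5.8, -0.9]
grip_width: -0.0001
gripper_force: 3.0
```

```bash
python3 - <<'E'
from h import *
im,P,c=cloud("scene"); cv2.imwrite("pics/s4.png",cv2.resize(im[100:320,100:420],None,fx=2,fy=2)); print(r.get_obs()["contact_force"],r.get_obs()["tcp_pos"])
E
```

```text
[-2.65749801 -5.97186584 -0.5761776 ] [ 0.52576471 -0.11572603  0.05921309]
```

View pics/s4.png

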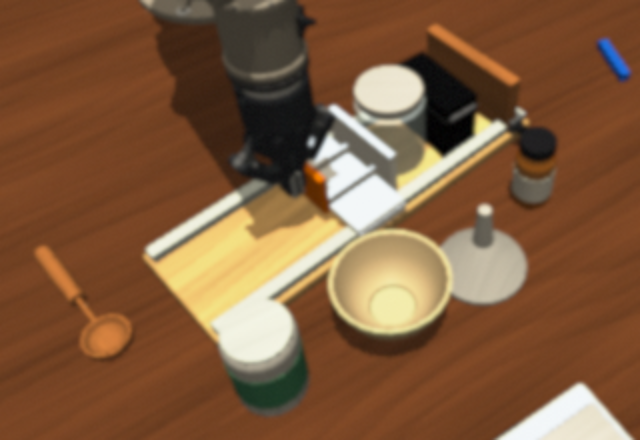

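The row is moving together, with a gap of some 30 mm left between the tin (445,105) and the cheek (475,75). I'm slowing down.

>>> servo_tool:
  commands:
    - [0,0,0,-0.2,1.5,0,1]
    - [0,0,0,-0.5,3,0,1]
    - [0,0,0,-0.7,4.5,0,1]
    - [0,0,0,-1.0,6,0,1]
    - [0,0,0,-1.2,7.5,0,1]

```text
clock: 9.47
tcp_pos: [0.5247, -0.1086, 0.0593]
orientation: [3.132, 0.234, -0.002]
contact_force: [-2.4, -7.5, 0.4]
grip_width: 0.0
gripper_force: 3.1
```

>>> servo_tool:
  commands:
    - [0,0,0,-0.2,1,0,1]
    - [0,0,0,-0.3,2,0,1]
    - [0,0,0,-0.5,3,0,1]
    - [0,0,0,-0.6,4,0,1]
    - [0,0,0,-0.8,5,0,1]

```text
clock: 9.88
tcp_pos: [0.5239, -0.1037, 0.0592]
orientation: [3.132, 0.234, -0.002]
contact_force: [-3.2, -7.4, -0.3]
grip_width: 0.0001
gripper_force: 3.1
```

>>> servo_tool:
  commands:
    - [0,0,0,-0.1,0.8,0,1]
    - [0,0,0,-0.3,1.6,0,1]
    - [0,0,0,-0.4,2.4,0,1]
    - [0,0,0,-0.5,3.2,0,1]
    - [0,0,0,-0.6,4,0,1]

```text
clock: 10.3
tcp_pos: [0.5232, -0.0997, 0.0592]
orientation: [3.132, 0.234, -0.002]
contact_force: [-2.2, -6.6, -0.8]
grip_width: -0.0003
gripper_force: 3.1
```

>>> servo_tool:
  commands:
    - [0,0,0,-0.1,0.8,0,1]
    - [0,0,0,-0.3,1.6,0,1]
    - [0,0,0,-0.4,2.4,0,1]
    - [0,0,0,-0.5,3.2,0,1]
    - [0,0,0,-0.6,4,0,1]

```text
clock: 10.72
tcp_pos: [0.5226, -0.0957, 0.0592]
orientation: [3.132, 0.234, -0.002]
contact_force: [-2.2, -6.8, -1.1]
grip_width: 0.0002
gripper_force: 3.1
```

```bash
python3 - <<'E'
from h import *
im,P,c=cloud("top"); cv2.imwrite("pics/t1.png",cv2.resize(im[180:300,220:460],None,fx=3,fy=3))
a=np.radians(8.6);d=np.array([-np.sin(a),np.cos(a)]);t=(P[...,:2]-[.505,-.045])@d
hsv=cv2.cvtColor(im,cv2.COLOR_BGR2HSV)
reg=(P[...,0]>.38)&(P[...,0]<.6)
m=reg&(P[...,2]>.086)&(P[...,2]<.098)&(hsv[...,1]<60)&(hsv[...,2]>150)&(t>0)&(t<.1); print("plate",m.sum(),np.percentile(t[m],[2,50,98]) if m.sum() else 0)
m=reg&(P[...,2]>.097)&(P[...,2]<.107)&(hsv[...,2]<60)&(t>.08)&(t<.2); print("tin",m.sum(),np.percentile(t[m],[2,50,98]))
m=reg&(P[...,2]>.095)&(P[...,2]<.112)&(t>.17)&(t<.25)&(hsv[...,1]>90)&(hsv[...,2]>70); print("cheek",m.sum(),np.percentile(t[m],[2,50,98]))
E
```

```text
plate 224 [0.04107812 0.0457984  0.05056955]
tin 968 [0.13343677 0.15991774 0.18452051]
cheek 614 [0.1817466  0.20691173 0.21653822]
```

View pics/t1.png

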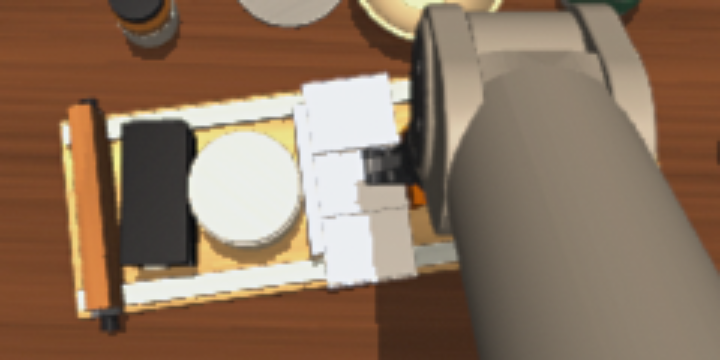

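The row is closed up and upright. The tin (158,193) is slightly askew, with about 14 mm left to the cheek (95,205), so contact should come near TCP y = -0.082.

>>> servo_tool:
  commands:
    - [0,0,0,-0.1,0.8,0,1]
    - [0,0,0,-0.3,1.6,0,1]
    - [0,0,0,-0.4,2.4,0,1]
    - [0,0,0,-0.5,3.2,0,1]
    - [0,0,0,-0.6,4,0,1]

```text
clock: 11.18
tcp_pos: [0.5219, -0.0917, 0.0592]
orientation: [3.132, 0.234, -0.002]
contact_force: [-2.6, -5.9, -0.3]
grip_width: 0.0002
gripper_force: 3.1
```

>>> servo_tool:
  commands:
    - [0,0,0,-0.1,0.6,0,1]
    - [0,0,0,-0.2,1.2,0,1]
    - [0,0,0,-0.3,1.8,0,1]
    - [0,0,0,-0.4,2.4,0,1]
    - [0,0,0,-0.5,3,0,1]

```text
clock: 11.6
tcp_pos: [0.5214, -0.0887, 0.0592]
orientation: [3.132, 0.234, -0.002]
contact_force: [-2.6, -5.7, -0.0]
grip_width: -0.0001
gripper_force: 3.1
```

>>> servo_tool:
  commands:
    - [0,0,0,-0.1,0.4,0,1]
    - [0,0,0,-0.1,0.8,0,1]
    - [0,0,0,-0.2,1.2,0,1]
    - [0,0,0,-0.3,1.6,0,1]
    - [0,0,0,-0.3,2,0,1]

```text
clock: 12.02
tcp_pos: [0.5212, -0.087, 0.0592]
orientation: [3.132, 0.234, -0.002]
contact_force: [-1.9, -7.9, -0.1]
grip_width: -0.0002
gripper_force: 3.9
```

>>> servo_tool:
  commands:
    - [0,0,0,0,0.3,0,1]
    - [0,0,0,-0.1,0.6,0,1]
    - [0,0,0,-0.1,0.8,0,1]
    - [0,0,0,-0.2,1,0,1]

```text
clock: 12.35
tcp_pos: [0.5211, -0.0868, 0.0592]
orientation: [3.131, 0.233, -0.002]
contact_force: [-1.0, -9.5, -0.9]
grip_width: -0.0
gripper_force: 4.6
```

>>> servo_tool:
  commands:
    - [0,0,0,0,0.3,0,1]
    - [0,0,0,-0.1,0.6,0,1]
    - [0,0,0,-0.1,0.8,0,1]
    - [0,0,0,-0.2,1,0,1]

```text
clock: 12.68
tcp_pos: [0.5211, -0.0865, 0.0593]
orientation: [3.131, 0.232, -0.001]
contact_force: [-0.7, -11.0, -0.9]
grip_width: -0.0002
gripper_force: 5.7
```

```bash
python3 - <<'E'
from h import *
F=[]
for i in range(4):
    im,P,c=cloud("top"); F.append(r.get_obs()["contact_force"])
print(np.mean(F,0),r.get_obs()["tcp_pos"],r.get_obs()["gripper_force"])
cv2.imwrite("pics/t2.png",cv2.resize(im[190:300,230:410],None,fx=4,fy=4))
a=np.radians(8.6);d=np.array([-np.sin(a),np.cos(a)]);t=(P[...,:2]-[.505,-.045])@d
hsv=cv2.cvtColor(im,cv2.COLOR_BGR2HSV);reg=(P[...,0]>.38)&(P[...,0]<.6)
m=reg&(P[...,2]>.086)&(P[...,2]<.098)&(hsv[...,1]<60)&(hsv[...,2]>150)&(t>0)&(t<.1); print("plate",np.percentile(t[m],[2,50,98]))
m=reg&(P[...,2]>.097)&(P[...,2]<.107)&(hsv[...,2]<60)&(t>.08)&(t<.2); print("tin",np.percentile(t[m],[2,50,98]),cv2.minAreaRect(P[m][:,:2].astype(np.float32)))
E
```

```text
[ -0.78441816 -10.8884149   -1.58013581] [ 0.5210855  -0.08650833  0.05926436] 5.4257601499557495
plate [0.05024422 0.05500527 0.05979331]
tin [0.14260334 0.16927941 0.19329876] ((0.4945533275604248, 0.12346618622541428), (0.10385803878307343, 0.04896124079823494), 3.1000218391418457)
```

View pics/t2.png

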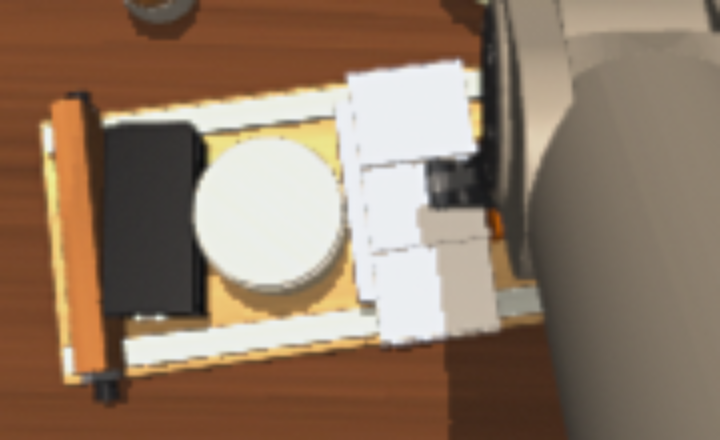

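The tin (155,218) touches the cheek only at its lower corner and is still about 4° askew. Plate-to-cheek slack is about 5 mm, so it has to be pressed square, and I'm raising the force gradually.

>>> servo_tool:
  commands:
    - [0,0,0,0,0.3,0,1]
    - [0,0,0,-0.1,0.6,0,1]
    - [0,0,0,-0.1,0.8,0,1]
    - [0,0,0,-0.2,1,0,1]
    - [0,0,0,-0.2,1,0,1]

```text
clock: 13.3
tcp_pos: [0.521, -0.0859, 0.0593]
orientation: [3.13, 0.231, -0.001]
contact_force: [-1.1, -12.3, -2.1]
grip_width: 0.0001
gripper_force: 6.0
```

>>> servo_tool:
  commands:
    - [0,0,0,0,0.2,0,1]
    - [0,0,0,-0.1,0.4,0,1]
    - [0,0,0,-0.1,0.6,0,1]
    - [0,0,0,-0.1,0.8,0,1]
    - [0,0,0,-0.1,0.8,0,1]

```text
clock: 13.72
tcp_pos: [0.5208, -0.0848, 0.0593]
orientation: [3.131, 0.232, -0.001]
contact_force: [-0.8, -10.8, -1.3]
grip_width: -0.0001
gripper_force: 5.4
```

The row is yielding: the force fell while it moved 1.1 mm, so the tin is squaring up.

>>> servo_tool:
  commands:
    - [0,0,0,0,0.2,0,1]
    - [0,0,0,-0.1,0.4,0,1]
    - [0,0,0,-0.1,0.6,0,1]
    - [0,0,0,-0.1,0.8,0,1]
    - [0,0,0,-0.2,1,0,1]

```text
clock: 14.13
tcp_pos: [0.5206, -0.0832, 0.0593]
orientation: [3.131, 0.232, -0.001]
contact_force: [-0.5, -9.1, -1.8]
grip_width: -0.0
gripper_force: 4.7
```

>>> servo_tool:
  commands:
    - [0,0,0,0,0.2,0,1]
    - [0,0,0,-0.1,0.4,0,1]
    - [0,0,0,-0.1,0.6,0,1]
    - [0,0,0,-0.1,0.8,0,1]
    - [0,0,0,-0.2,1,0,1]

```text
clock: 14.55
tcp_pos: [0.5204, -0.0819, 0.0593]
orientation: [3.131, 0.233, -0.001]
contact_force: [-1.7, -9.5, -1.4]
grip_width: -0.0006
gripper_force: 4.3
```

>>> servo_tool:
  commands:
    - [0,0,0,0,0.2,0,1]
    - [0,0,0,-0.1,0.4,0,1]
    - [0,0,0,-0.1,0.6,0,1]
    - [0,0,0,-0.1,0.8,0,1]
    - [0,0,0,-0.2,1,0,1]

```text
clock: 14.97
tcp_pos: [0.5203, -0.0815, 0.0593]
orientation: [3.131, 0.232, -0.001]
contact_force: [-0.6, -11.5, -1.3]
grip_width: 0.0001
gripper_force: 5.5
```

>>> servo_tool:
  commands:
    - [0,0,0,0,0.2,0,1]
    - [0,0,0,-0.1,0.4,0,1]
    - [0,0,0,-0.1,0.6,0,1]
    - [0,0,0,-0.1,0.8,0,1]
    - [0,0,0,-0.1,0.8,0,1]

```text
clock: 15.38
tcp_pos: [0.5203, -0.0815, 0.0593]
orientation: [3.13, 0.231, -0.001]
contact_force: [0.1, -12.9, -2.9]
grip_width: -0.0002
gripper_force: 6.2
```

```bash
python3 - <<'E'
from h import *
F=[]
for i in range(4):
    im,P,c=cloud("top"); F.append(r.get_obs()["contact_force"])
print(np.mean(F,0),r.get_obs()["tcp_pos"],r.get_obs()["gripper_force"])
cv2.imwrite("pics/t3.png",cv2.resize(im[190:300,230:410],None,fx=4,fy=4))
a=np.radians(8.6);d=np.array([-np.sin(a),np.cos(a)]);t=(P[...,:2]-[.505,-.045])@d
hsv=cv2.cvtColor(im,cv2.COLOR_BGR2HSV);reg=(P[...,0]>.38)&(P[...,0]<.6)
m=reg&(P[...,2]>.086)&(P[...,2]<.098)&(hsv[...,1]<60)&(hsv[...,2]>150)&(t>0)&(t<.1); print("plate",np.percentile(t[m],[2,50,98]))
m=reg&(P[...,2]>.097)&(P[...,2]<.107)&(hsv[...,2]<60)&(t>.08)&(t<.2); print("tin",np.percentile(t[m],[2,50,98]),cv2.minAreaRect(P[m][:,:2].astype(np.float32)))
E
```

```text
[ -0.57109854 -12.55541462  -2.30414398] [ 0.52029058 -0.08149513  0.05930234] 6.1672139167785645
plate [0.05536353 0.06010691 0.0648995 ]
tin [0.14994622 0.17396813 0.19627154] ((0.49553167819976807, 0.1287073791027069), (0.10354703664779663, 0.048394136130809784), 8.988592147827148)
```

View pics/t3.png

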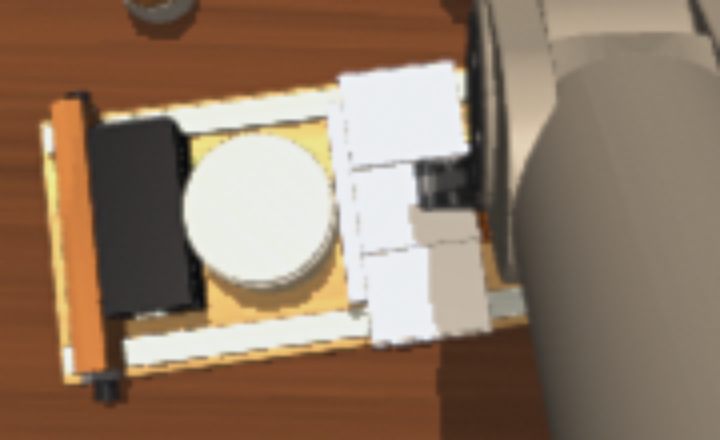

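The tin (150,215) is now flat against the cheek at 9.0° (rack 8.6°). The row is closed, and the last 0.8 mm commanded gave no motion at about 12.5 N. Backing away.

>>> servo_tool:
  commands:
    - [0,0,0,0.2,-1.5,0,1]
    - [0,0,0,0.5,-3,0,1]
    - [0,0,0,0.8,-5,0,1]
    - [0,0,0,1.2,-8,0,1]
    - [0,0,0,1.8,-12,0,1]

```text
clock: 16.0
tcp_pos: [0.5229, -0.0891, 0.0595]
orientation: [-3.131, -0.238, -0.002]
contact_force: [1.1, 1.0, -0.2]
grip_width: -0.0001
gripper_force: 0.0
```

>>> servo_tool:
  commands:
    - [0,0,0,1,-8,0,1]
    - [0,0,0,2.5,-16,0,1]
    - [0,0,0,4,-26,0,1]
    - [0,0,0,5,-36,0,1]
    - [0,0,0,5,-36,0,1]

```text
clock: 16.42
tcp_pos: [0.5274, -0.1298, 0.0593]
orientation: [3.132, 0.229, 0.0]
contact_force: [0.2, -0.4, 0.5]
grip_width: -0.0003
gripper_force: 0.0
```

>>> servo_tool:
  commands:
    - [0,0,0,0,0,25,1]
    - [0,0,0,0,0,55,1]
    - [0,0,0,0,0,90,1]
    - [0,0,0,0,0,110,1]
    - [0,0,0,0,0,110,1]

```text
clock: 16.83
tcp_pos: [0.5303, -0.1269, 0.1741]
orientation: [3.131, 0.234, 0.013]
contact_force: [1.4, -0.7, -0.9]
grip_width: -0.0003
gripper_force: 0.0
```

```bash
python3 - <<'E'
from h import *
im,P,c=cloud("top")
cv2.imwrite("pics/t4.png",im[120:320,130:530])
a=np.radians(8.6);d=np.array([-np.sin(a),np.cos(a)]);t=(P[...,:2]-[.505,-.045])@d
hsv=cv2.cvtColor(im,cv2.COLOR_BGR2HSV);reg=(P[...,0]>.38)&(P[...,0]<.6)
m=reg&(P[...,2]>.086)&(P[...,2]<.098)&(hsv[...,1]<60)&(hsv[...,2]>150)&(t>0)&(t<.1); print("plate",np.percentile(t[m],[2,50,98]))
m=reg&(P[...,2]>.097)&(P[...,2]<.107)&(hsv[...,2]<60)&(t>.08)&(t<.2); print("tin",np.percentile(t[m],[2,50,98]),cv2.minAreaRect(P[m][:,:2].astype(np.float32)))
o=r.get_obs();print(o["clock"],o["tcp_pos"],o["contact_force"])
E
```

```text
plate [0.05530099 0.06010523 0.0648979 ]
tin [0.15017211 0.17404718 0.19616985] ((0.4956175684928894, 0.12849061191082), (0.10381946712732315, 0.048207689076662064), 9.207099914550781)
16.8833 [ 0.52895468 -0.12675124  0.17168958] [ 0.04867536  0.56723166 -0.81575228]
```

View pics/t4.png

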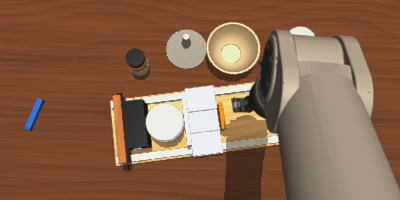

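The row stands closed (tin 137,125; jar 165,122; divider 203,120), the plate hasn't moved since release, the arm is clear, and the bystanders in view are where they were.

```bash
python3 -c "
from bench import r
print(r.hand_in())"
```

```text
the job is handed in; nothing more can be done
None
```

The divider pushed the jar and tin up against the end cheek until they came firm at about 12.5 N total push; the row stayed closed when the arm backed off, and the job was handed in at about 17 s (no verdict was shown).

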